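Draw a bayonet plug out of a deep bore with a pull hook

ROBOT

A 6-joint arm with a two-finger parallel gripper is mounted at the origin on the work surface; the furniture and walls round the work are solid. World frame = base frame: x ahead of the robot, y to its left, z up, the work surface at z = 0. Lengths are in mm, angles in rad, forces in N, time in s.
With the tool pointing down it reaches from about 350 to 875 mm from the base axis. Payload 4.2 kg.
Tool frame: the origin (TCP) lies between the finger pads; the fingertips stand 11 mm ahead of it and the grasp point (between the pads) lies 8 mm behind it; z points along the fingers, y is the direction in which the jaws open and shut (so a half turn about z gives the same grasp; the last joint's range is limited). The gripper opens to 85 mm and grips with 20 to 120 N. Pads are 22 mm wide; open, the fingers measure 114 mm over their backs; the gripper's body (76 mm by 85 mm) begins 54 mm behind the grasp point. The pads swing forward as they close: fully open they stand 13 mm farther back than shut.
Start: joints at [1.514, 0.385, 0.008, 0, -1.194, -0.259], TCP at [194.078, 594.082, 242.312] pointing down, gripper open.
Joint ranges: [-3.14, 3.14], [-1.21, 2.06], [-1.07, 1.41], [-3.16, 2.05], [-2.99, -0.16], [-3.1, 3.1]. Speed limits (rad/s): [2.79, 2.79, 3.14, 3.14, 3.14, 3.14].

INTERFACE

Orientations are given as a unit quaternion [x, y, z, w].
In Python, from bench import * gives the robot as it stands. The module is installed in compiled form; this text tells all that it offers.
- The arm moves only by the tool drive_tool, never from a script. Its argument "increments" is a list of rows, each a list of 3 entries, a list of its own where there are three numbers: the gripper command: -1 is shut, 1 is fully open, values between are in proportion, then the shift along the tool's x, y, z scaled (see below), then the turn about the tool's z scaled (see below). In form: [[hand, [tx, ty, tz], turn], ...]. A call has 1 to 20 rows; each row shifts and turns the commanded pose from where the row before left it, along the tool's axes as they then stand; what a row does not reach is not made up. The controller multiplies each number of a shift by 0.3 m and each number of a turn by 2 rad. A row lasts 1/8 s, in which the tool goes at most 62.5 mm and 10.7 degrees, less where a joint would pass 70% of its speed; a pose out of reach is approached as far as the arm can. A call with a number of a shift or a turn outside -1 to 1 is refused whole. A call with a gripper value outside its range is refused whole. The fingers move at their own pace and stop on an object; the grip force is fixed at half the most. Time passes only in rows, so rows that do not move let the fingers close. It gives the time, the measured TCP pose, the force and the opening at its end, in the units of the state.
- read_state(): the state, without advancing time (a new reading comes with each control period).
- get_image(name): name is "scene" or "top"; returns the picture (480x640x3 uint8, red, green, blue); there is no depth.
- calibration(name): a dict with "fovy" (degrees; the focal length in pixels is half the picture's height over the tangent of half this angle, whatever the lens; pixels are square), "cx", "cy" (the principal point, pixels), "R" (3x3) and "t" (3): a world point X has camera coordinates R X + t. Camera axes: x right, y down, z forward; pixel columns grow to the right and rows downward; lengths in mm; the calibration is good to about 2 mm. A picture is of the moment at which its call begins. calibration takes no time and is no camera call.
- job_done(): hands the job in, once; it reports no verdict.
The state is a dict: "clock": time; "joints": joint angles; "joint_vel": joint speeds; "joint_efforts": joint torques, N m; "position": TCP position; "ee_rot": TCP orientation; "contact_force": force on the tool from outside, world axes, zero at the start; "wrist_torque": the same for the moment, N m; "gripper_width": finger opening in mm.
Only numpy, scipy, OpenCV 4.12 (cv2) and the standard library are available. Lean on these libraries where they do the work, as an engineer would, in place of code of your own. Each camera call takes 0.05 s, during which the arm holds its last target.

TASK

Take the pull hook from its stand, reach down the deep bore of the metal housing and hook the wire loop of the plug; turn the plug anticlockwise (seen from above) until its side pins come to their stop, then draw it straight up out of the bore on the hook. Set the plug down upright in the shallow tray, unhook it and hang the hook back in its stand. Work by feel: never strain the loop (stay under 25 newtons on it), never touch the plug with the fingers, and leave the other things on the bench where they are.

Things in the scene. Friction and masses are not known exactly. Their poses are not given: they have to be found in the camera images.
- hook_grip (a point): Centre of the wooden handle of the pull hook. The handle is upright, 30 mm along the tool's x, 20 mm along its y (grip it across these 20 mm), 60 mm tall. Below it a steel collar 46 x 42 x 6 mm (its underside 36 mm below this point) and a flat steel bar bent to a J. z is up along the tool.
- hook_throat (a point): Seat of the pull hook, on the handle's axis 149 mm below hook_grip: middle of the upper face of the J's foot. Bar 18 mm wide (along y), 5 mm thick: shank at x = -9 to -4 mm, tip at x = +4 to +9 mm and 6 mm higher than this point, foot's underside 5 mm lower. The hook enters a loop tip first, moving along its +x.
- hook: The whole pull hook (200 g, 184 mm tall), standing upright in the stand at the start with its collar on the stand's top. Origin on the handle's axis at the underside of the foot; same axes. At the plug's stop a twist of only about 0.12 N m about the bore already brings some 20 N between hook and loop; free turning takes under 0.03 N m.
- stand_top (a point): Middle of the hole in the top plate of the grey hook stand, at the plate's upper face, 126 mm above the bench. The hole is 30 mm along x, 28 mm along y, and the stand is open below it (120 mm deep). The hook stands in it, collar flat on the plate, either way round. Fixed; stand, housing, tray and emery roll change places.
- housing: The housing, origin on the bench under the bore. The liner's two slots, 12 mm wide, run from the mouth to the bore's floor; there each has a foot 17 mm high that leads off clockwise (seen from above), like a J. The angle of the slots about the bore differs each time and is not measured; the housing's yaw does not tell it.
- bore_mouth (a point): Middle of the mouth of the bore, on the top face of the fixed aluminium housing (a round cup, 100 mm diameter, 115 mm high); z up, along the bore. The bore is a steel liner of 60 mm diameter, 105 mm deep to its flat floor, with two opposite bayonet slots in its wall.
- plug_loop (a point): Middle of the crown bar of the plug's rigid wire loop (wire 5 mm thick). The crown is straight along the plug's y; its centre line is 22.5 mm above the plug's flat top; the opening under it, 26 mm wide and 20 mm high, is passed along x from either side. z up. The plug turns freely anticlockwise for 0.5 to 1.0 rad to its stop, where alone it can rise; the hook has some 0.25 rad of play in the loop.
- plug: Steel plug, 54 mm diameter, 24 mm tall (49 with the loop), 200 to 325 g, origin at the centre of its underside. Two round pins, 8 mm thick, stick out along its +y and -y to 34 mm from the axis, 7 mm above its underside. At the start it lies on the bore's floor, its pins in the feet of the slots, and can rise only about 6 mm.
- tray_floor (a point): Middle of the inner floor of the fixed shallow round aluminium tray (100 mm diameter at the rim, 18 mm high, wall and floor 3 mm). A hanging plug swings when it is carried fast.
- bronze_collar: Bystander: stepped bronze ring, 52 mm diameter, 20 mm high.
- hex_nut: Bystander: steel hexagon nut, 27 mm wide, 13 mm high.
- emery_roll: Bystander: brown roll, 60 mm diameter, 25 mm high.

How it is judged (in metres and radians):
On the way, in this order (a step that is already met when the one before it is completed fails the run):
1. the hook is under the plug's loop down in the bore (distance between hook_throat and plug_loop below 0.015 m and z of plug in the frame of bore_mouth below -0.09 m), for 0.2 s.
2. the plug hangs on the hook, clear above the bore (distance between hook_throat and plug_loop below 0.012 m and z of plug in the frame of bore_mouth above 0 m and contact force between hook and plug above 0.5 N), for 0.1 s.
At the end, for the whole second after the job is handed in: The plug stands upright (within 0.1 rad) and at rest on the floor of the tray, and the pull hook hangs released and at rest in its stand, collar on the top plate within 5 mm, upright within 0.1 rad (horizontal distance between plug and tray_floor below 0.03 m and z of plug in the frame of tray_floor below 0.004 m and angle between each of plug, hook's own z axis and vertical below 0.1 rad and linear speed of each of plug, hook below 0.02 m/s and horizontal distance between hook_grip and stand_top below 0.015 m and z of hook_grip in the frame of stand_top below 0.041 m); the robot touches nothing.
It fails at once if the hook strains the loop (more than 25 N between hook and plug) (contact force between hook and plug above 25 N).
It fails at once if the fingers touch the plug (contact force between the fingers and plug above 0.5 N).
It fails at once if a bystander is moved by more than 30 mm (distance of any of bronze_collar, hex_nut, emery_roll from where it was at the start of the episode above 0.03 m).
It also fails if it takes over 72 s, if anything falls off the work surface, if the arm or the gripper's body presses on something with over 40 N, if the wrist force passes 120 N, or if a joint passes its speed limit or range.

## Working session

There is one attempt and no reset: what is moved stays moved. The work goes in short steps, Python scripts to look and compute and a tool call to move; the robot and the scene stay as the last step left them, time stands still between calls to the robot, and variables do not carry over. Pictures are saved under pics/ and viewed, and the job is handed in when it is done.

Besides the shell and the picture viewer there is one more tool, called after "Request:" by a JSON object that holds its "method" and its "body", one argument or row to a line. drive_tool: Moves the arm, as the interface text tells. Shifts and turns lie within -1 to 1; 1 stands for 0.3 m of shift or 2 rad of turn. Its arguments: {"type":"object","properties":{"increments":{"type":"array"}},"required":["increments"]}

```bash
mkdir -p pics; python3 - <<'E'
from bench import *
import cv2
print(read_state())
for n in("scene","top"):
    im=get_image(n); cv2.imwrite(f"pics/{n}0.png",im[:,:,::-1]); print(n,calibration(n))
E
```

```text
{'clock': 0.0, 'joints': array([ 1.51360323e+00,  3.85550998e-01,  6.58826056e-03, -5.01912638e-04,
       -1.19401761e+00, -2.58605390e-01]), 'joint_vel': array([-1.16995863e-05, -8.56215475e-04,  3.14224841e-04,  1.82693765e-03,
       -2.39104415e-04,  1.13933838e-03]), 'joint_efforts': array([-3.52853431e-05, -3.92285728e+01,  1.88395375e+01,  4.18589383e+00,
       -4.60650801e-03,  5.15108042e-06]), 'position': array([193.9114075 , 593.54494067, 241.20979603]), 'ee_rot': array([ 9.87544614e-01, -1.57335272e-01, -1.22283862e-04,  1.10992699e-03]), 'contact_force': array([0.40178811, 0.0959671 , 0.61301534]), 'wrist_torque': array([-0.03418652,  0.00547078,  0.01084571]), 'gripper_width': 85.57195549719377}
scene {'fovy': 50.27597071796771, 'cx': 315.71675367197645, 'cy': 234.6393787832513, 'R': array([[ 0.6116967 , -0.79101797,  0.0108493 ],
       [-0.63825046, -0.5015711 , -0.58400582],
       [ 0.46740079,  0.35030986, -0.81167697]]), 't': array([ -2.52136048, 459.0335495 , 653.6997301 ])}
top {'fovy': 50.746529915136364, 'cx': 314.5138373244794, 'cy': 237.5592455781741, 'R': array([[ 0.01915856, -0.999697  ,  0.01545516],
       [-0.98138411, -0.02175764, -0.19081885],
       [ 0.1910973 , -0.01151163, -0.98150359]]), 't': array([302.81268207, 431.68418692, 883.04547567])}
```

View pics/scene0.png

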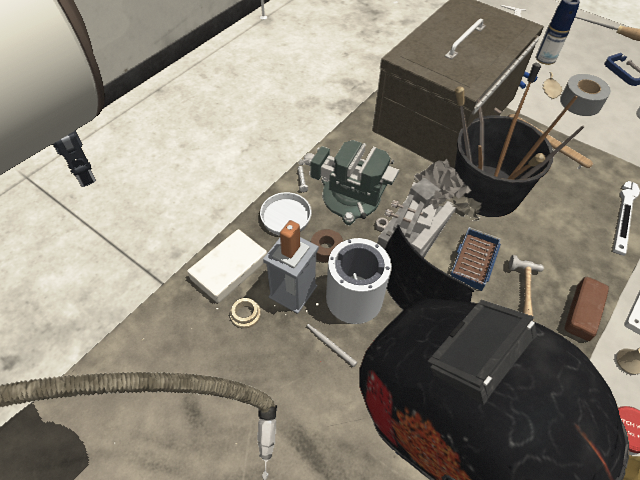

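View pics/top0.png

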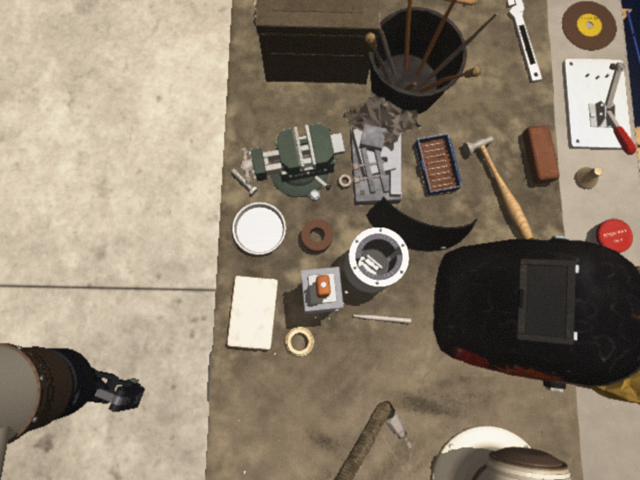

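The tray is at about (259,229), stand (322,287), housing (378,258) and emery roll (317,236) in the top view. The nut is somewhere near (345,181). I'll zoom in.

```bash
python3 - <<'E'
import cv2,numpy as np
t=cv2.imread("pics/top0.png"); s=cv2.imread("pics/scene0.png")
cv2.imwrite("pics/z1.png",cv2.resize(t[195:345,225:425],None,fx=4,fy=4,interpolation=cv2.INTER_CUBIC))
cv2.imwrite("pics/z2.png",cv2.resize(s[180:330,230:430],None,fx=4,fy=4,interpolation=cv2.INTER_CUBIC))
cv2.imwrite("pics/z3.png",cv2.resize(t[225:285,340:420],None,fx=10,fy=10,interpolation=cv2.INTER_CUBIC))
E
```

```text
(no output)
```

View pics/z1.png

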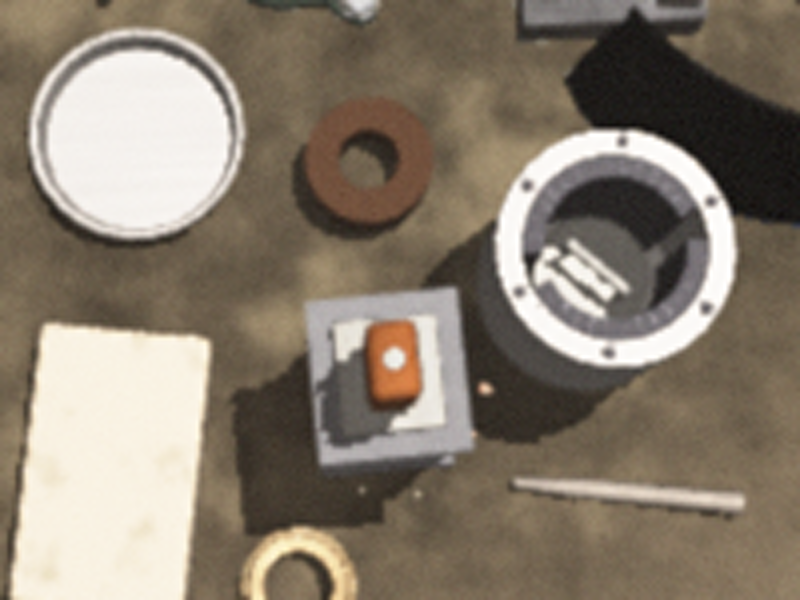

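View pics/z2.png

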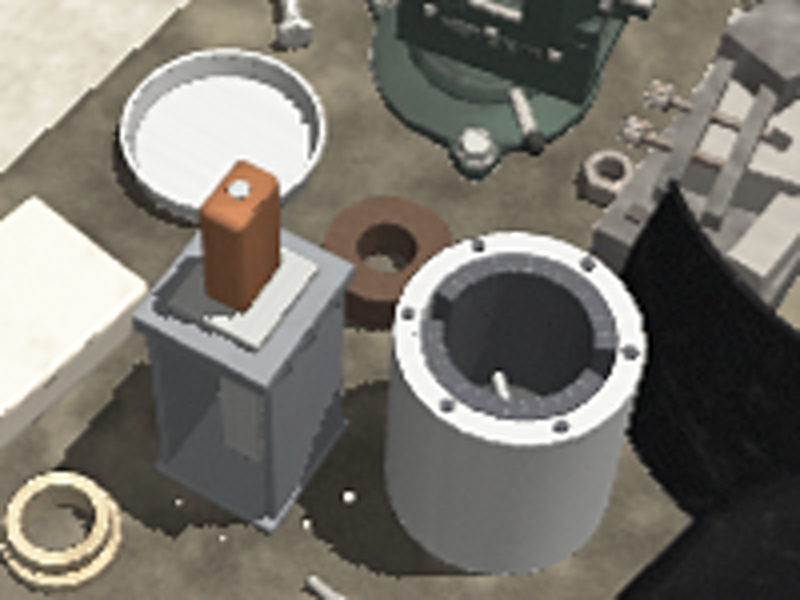

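View pics/z3.png

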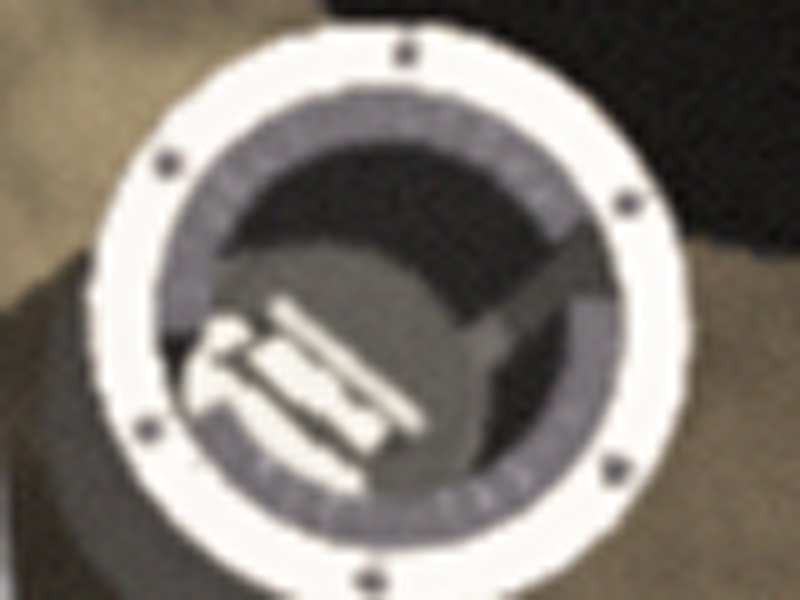

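```bash
cat > h.py <<'E'
import numpy as np,cv2
from bench import *
def K(c): f=240/np.tan(np.radians(c["fovy"]/2)); return f
def ray(n,p):
    c=calibration(n);R=np.array(c["R"]);t=np.array(c["t"]);f=K(c)
    return -R.T@t, R.T@np.array([(p[0]-c["cx"])/f,(p[1]-c["cy"])/f,1.])
def onz(n,p,z):
    o,d=ray(n,p); return o+d*(z-o[2])/d[2]
def tri(p1,p2,n1="top",n2="scene"):
    o1,d1=ray(n1,p1);o2,d2=ray(n2,p2)
    s=np.linalg.lstsq(np.c_[d1,-d2],o2-o1,rcond=None)[0]
    a=o1+d1*s[0];b=o2+d2*s[1]; return (a+b)/2,np.linalg.norm(a-b)
def proj(n,X):
    c=calibration(n);v=np.array(c["R"])@np.array(X)+np.array(c["t"]);f=K(c)
    return np.array([c["cx"]+f*v[0]/v[2],c["cy"]+f*v[1]/v[2]])
def save(n,im,box,k,name):
    x0,y0,x1,y1=box
    cv2.imwrite(f"pics/{name}.png",cv2.resize(im[y0:y1,x0:x1,::-1],None,fx=k,fy=k,interpolation=cv2.INTER_CUBIC))
E
python3 - <<'E'
from h import *
np.set_printoptions(precision=1,suppress=True)
t=cv2.imread("pics/top0.png"); s=cv2.imread("pics/scene0.png")
def big(im,box,thr,name):
    x0,y0,x1,y1=box
    g=im[y0:y1,x0:x1].min(axis=2); m=(g>thr).astype(np.uint8)
    cs,_=cv2.findContours(m,cv2.RETR_EXTERNAL,cv2.CHAIN_APPROX_NONE)
    c=max(cs,key=cv2.contourArea)+np.array([[x0,y0]])
    return c[:,0,:].astype(float)
def circ(P):
    A=np.c_[2*P[:,:2],np.ones(len(P))];b=(P[:,:2]**2).sum(1);x=np.linalg.lstsq(A,b,rcond=None)[0]
    r=np.sqrt(x[2]+x[0]**2+x[1]**2); return x[:2],r,np.std(np.hypot(*(P[:,:2]-x[:2]).T)-r)
for nm,im,box,z in (("top",t,(340,222,415,295),115),("scene",s,(325,235,395,300),115),("top",t,(228,198,290,260),18),("scene",s,(255,185,315,240),18)):
    for thr in (170,200):
        c=cv2.convexHull(big(im,box,thr,nm).astype(np.float32))[:,0]
        W=np.array([onz(nm,p,z) for p in c]); print(nm,z,thr,*circ(W),cv2.fitEllipse(c)[0])
# handle, orange
for nm,im in(("top",t),("scene",s)):
    hsv=cv2.cvtColor(im,cv2.COLOR_BGR2HSV)
    m=cv2.inRange(hsv,(4,130,90),(16,255,255));m[:, :270]=0;m[:,350:]=0;m[:190]=0;m[315:]=0
    cs,_=cv2.findContours(m,cv2.RETR_EXTERNAL,cv2.CHAIN_APPROX_NONE);c=max(cs,key=cv2.contourArea)
    print(nm,cv2.minAreaRect(c),cv2.boundingRect(c))
# crown ends from zoom
f=lambda x,y:(340+(x+.5)/10-.5,225+(y+.5)/10-.5)
a,b=onz("top",f(275,305),56.5),onz("top",f(420,425),56.5);print("crown",a,b,(a+b)/2,np.linalg.norm(a-b),np.degrees(np.arctan2(*(b-a)[[1,0]])))
for p in ((580,235),(590,300),(165,335),(180,400)): print("slot",onz("top",f(*p),115))
print("dot",tri((225+394.5/4-.4,195+358/4-.4),(230+238/4-.4,180+189/4-.4)))
g=lambda x,y:(225+(x+.5)/4-.5,195+(y+.5)/4-.5)
for p in ((305,302),(458,289),(474,448),(322,466)): print("plate",onz("top",g(*p),126))
h=lambda x,y:(230+(x+.5)/4-.5,180+(y+.5)/4-.5)
for p in ((135,318),(275,225),(354,272),(268,385)): print("plateS",onz("scene",h(*p),126))
E
```

```text
top 115 170 [381.5 205.7] 49.490885921133156 0.19571288829523542 (378.4585266113281, 256.4935607910156)
top 115 200 [381.4 205.6] 49.076631798322275 0.13316654780852502 (378.4925537109375, 256.5029602050781)
scene 115 170 [381.  205.8] 49.46348916254025 0.3086088434429186 (359.3013000488281, 264.2879333496094)
scene 115 200 [381.1 205.9] 49.227470193215524 0.19132441667314032 (359.281494140625, 264.2202453613281)
top 18 170 [446.3 416.1] 49.321579176685866 0.2440192625068542 (258.66961669921875, 227.73681640625)
top 18 200 [443.  418.8] 46.19321970476785 1.8664597060470973 (257.1673278808594, 229.2822723388672)
scene 18 170 [446.3 416.8] 49.37629822419849 0.28528944668674644 (285.2992248535156, 211.85433959960938)
scene 18 200 [444.5 416.7] 48.09753047537399 2.822134553491873 (284.3804016113281, 212.8104248046875)
top ((323.0, 285.0), (18.0, 12.0), 90.0) (317, 276, 13, 19)
scene ((290.8299865722656, 238.8099822998047), (35.779605865478516, 18.10193634033203), 81.8698959350586) (281, 221, 19, 37)
crown [392.4 217.8  56.5] [371.4 192.1  56.5] [381.9 205.   56.5] 33.16816646528767 -129.1882099918996
slot [395.8 173.8 115. ]
slot [384.9 172.2 115. ]
slot [377.5 243.  115. ]
slot [366.7 240.5 115. ]
dot (array([324.8, 299.5, 193.7]), np.float64(1.022977717432347))
plate [354.  333.8 126. ]
plate [360.6 271.6 126. ]
plate [296.4 264.6 126. ]
plate [288.1 325.4 126. ]
plateS [288.4 325.1 126. ]
plateS [357.1 310.1 126. ]
plateS [358.6 271.  126. ]
plateS [296.8 265.  126. ]
```

```bash
cat >> h.py <<'E'
from scipy.spatial.transform import Rotation as Ro
def plan(target,yaw=None,row=50.):
    "print turn then shift (tool axes, scaled) to the target TCP"
    s=read_state();R=Ro.from_quat(s["ee_rot"]).as_matrix()
    y=np.degrees(np.arctan2(R[1,0],R[0,0]))
    print("clock %.2f"%s["clock"],"pos",s["position"].round(1),"yaw %.2f"%y,"tilt %.2f"%np.degrees(np.arccos(-R[2,2])),"F",s["contact_force"].round(2),"T",s["wrist_torque"].round(3),"w %.1f"%s["gripper_width"],"j",s["joints"].round(2))
    if target is None: return
    if yaw is not None:
        d=(yaw-y+180)%360-180; t=-np.radians(d)/2; print("turn total %.4f"%t,"rows>=",int(np.ceil(abs(d)/10)))
        a=np.radians(yaw)
        R=np.array([[np.cos(a),np.sin(a),0],[np.sin(a),-np.cos(a),0],[0,0,-1]])
    e=R.T@(np.array(target)-s["position"]); n=max(1,int(np.ceil(np.linalg.norm(e)/row)))
    print("shift total",(e/300).round(4),"mm",e.round(1),"rows>=",n)
E
python3 - <<'E'
from h import *
plan([324.8,299.3,240],5)
E
```

```text
clock 0.10 pos [194.  593.6 241.3] yaw -18.10 tilt 0.11 F [-0.64 -0.1  -0.3 ] T [ 0.004 -0.026  0.034] w 85.4 j [ 1.51  0.39  0.01 -0.   -1.19 -0.26]
turn total -0.2016 rows>= 3
shift total [0.349  1.0154 0.0044] mm [104.7 304.6   1.3] rows>= 7
```

Request:
{"method": "drive_tool", "body": {
  "increments": [
    [1,[0,0,0],-0.0672],
    [1,[0,0,0],-0.0672],
    [1,[0,0,0],-0.0672],
    [1,[0.0436,0.127,0],0],
    [1,[0.0436,0.127,0],0],
    [1,[0.0436,0.127,0],0],
    [1,[0.0436,0.127,0],0],
    [1,[0.0436,0.127,0],0],
    [1,[0.0436,0.127,0],0],
    [1,[0.0436,0.127,0],0],
    [1,[0.0436,0.127,0],0],
    [1,[0,0,0],0],
    [1,[0,0,0],0]
  ]
}}

```text
clock: 1.72
position: [325.0, 299.7, 242.3]
ee_rot: [0.999, 0.044, 0.0, -0.0]
contact_force: [0.4, -0.3, 0.1]
gripper_width: 85.5
```

```bash
python3 - <<'E'
from h import *
plan([324.8,299.3,154],5)
t=get_image("top");save("top",t,(225,195,425,345),4,"t1")
E
```

```text
clock 1.73 pos [325.  299.7 242.3] yaw 4.99 tilt 0.01 F [ 0.43 -0.35  0.12] T [-0.002  0.02   0.019] w 85.5 j [ 1.11  0.07 -0.41 -0.   -1.09  0.54]
turn total -0.0001 rows>= 1
shift total [-0.0006  0.0012  0.2943] mm [-0.2  0.4 88.3] rows>= 2
```

View pics/t1.png

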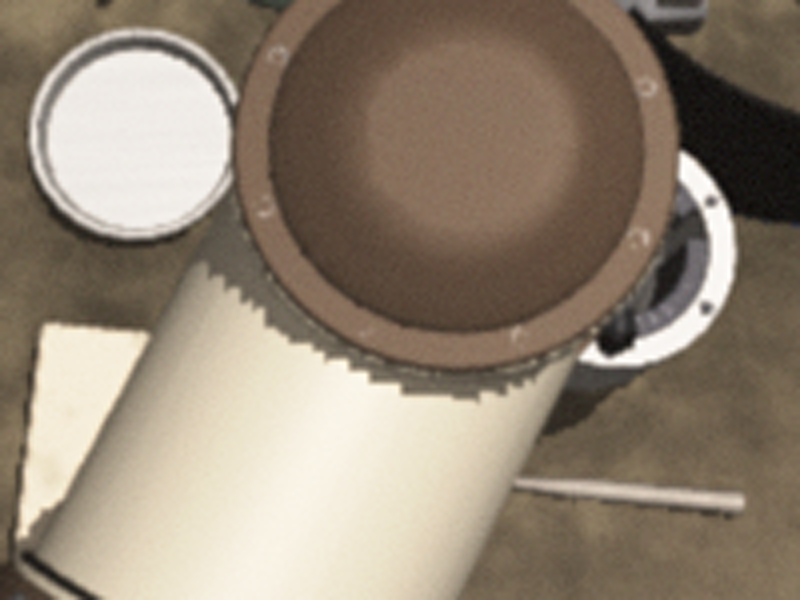

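The arm hides the top view here, but the pose agrees with the handle. I'll go down and grip.

Request:
{"method": "drive_tool", "body": {
  "increments": [
    [1,[0,0,0.1],0],
    [1,[0,0,0.1],0],
    [1,[0,0,0.0943],0],
    [1,[0,0,0],0],
    [-1,[0,0,0],0],
    [-1,[0,0,0],0],
    [-1,[0,0,0],0],
    [-1,[0,0,0],0],
    [-1,[0,0,0],0],
    [-1,[0,0,0],0],
    [-1,[0,0,0],0]
  ]
}}

```text
clock: 3.15
position: [325.1, 299.7, 154.7]
ee_rot: [0.999, 0.044, 0.0, -0.0]
contact_force: [-1.2, -0.7, 5.8]
gripper_width: 19.5
```

```bash
python3 - <<'E'
from h import *
plan([324.8,299.3,310],5)
t=get_image("scene");save("scene",t,(200,120,400,270),4,"s1")
E
```

```text
clock 3.15 pos [325.1 299.7 154.7] yaw 5.02 tilt 0.05 F [-1.16 -0.68  5.85] T [-0.249  0.424 -0.042] w 19.5 j [ 1.11  0.17 -0.55  0.   -0.86  0.54]
turn total 0.0002 rows>= 1
shift total [-0.0012  0.0013 -0.5176] mm [  -0.4    0.4 -155.3] rows>= 4
```

View pics/s1.png

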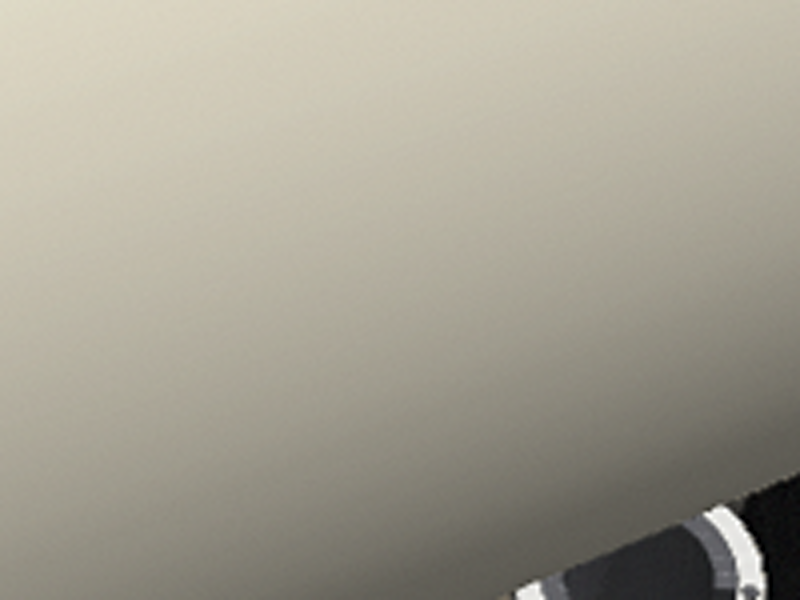

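Request:
{"method": "drive_tool", "body": {
  "increments": [
    [-1,[0,0,-0.02],0],
    [-1,[0,0,-0.1],0],
    [-1,[0,0,-0.1],0],
    [-1,[0,0,-0.1],0],
    [-1,[0,0,-0.1],0],
    [-1,[0,0,-0.1],0],
    [-1,[0,0,0],0],
    [-1,[0,0,0],0]
  ]
}}

```text
clock: 4.2
position: [324.2, 298.9, 308.5]
ee_rot: [0.999, 0.044, -0.001, 0.001]
contact_force: [0.1, -0.8, -2.7]
gripper_width: 19.4
```

```bash
python3 - <<'E'
from h import *
plan([381.5,205.5,310],-39.2)
t=get_image("scene");cv2.imwrite("pics/s2.png",t[:,:,::-1])
t=get_image("top");cv2.imwrite("pics/t2.png",t[:,:,::-1])
E
```

```text
clock 4.20 pos [324.2 298.9 308.5] yaw 4.99 tilt 0.17 F [ 0.13 -0.76 -2.73] T [-0.035  0.03   0.012] w 19.4 j [ 1.11  0.02 -0.29 -0.   -1.26  0.54]
turn total 0.3856 rows>= 5
shift total [ 0.3447  0.1207 -0.0051] mm [103.4  36.2  -1.5] rows>= 3
```

View pics/s2.png

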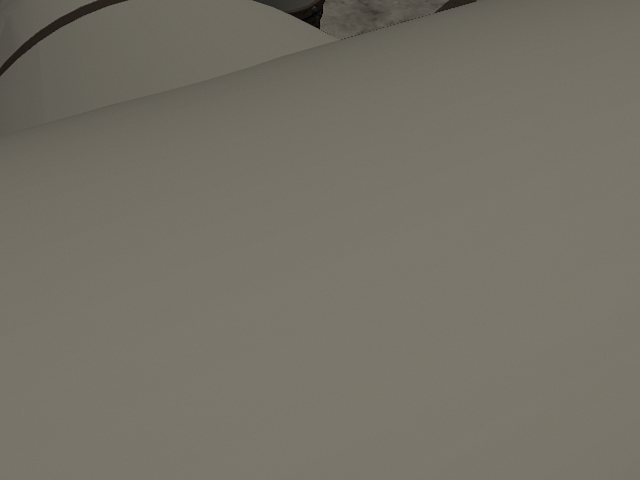

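View pics/t2.png

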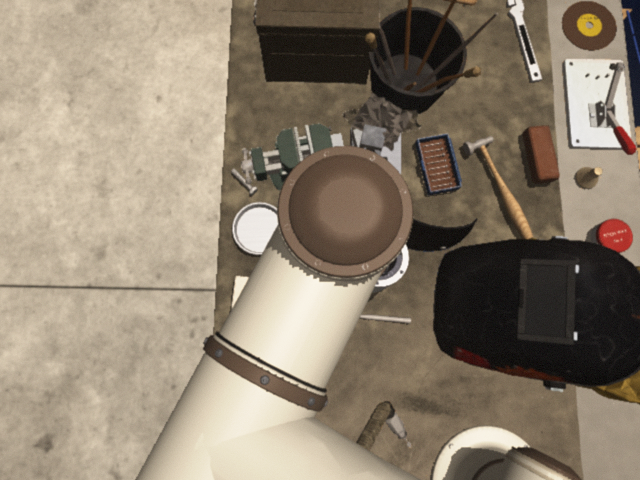

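Both views are blocked by the arm. I'll move left, as at the start, to see which way the J points.

Request:
{"method": "drive_tool", "body": {
  "increments": [
    [-1,[-0.056,-0.155,0],0],
    [-1,[-0.056,-0.155,0],0],
    [-1,[-0.056,-0.155,0],0],
    [-1,[-0.056,-0.155,0],0],
    [-1,[-0.056,-0.155,0],0],
    [-1,[-0.056,-0.155,0],0],
    [-1,[0,0,0],0],
    [-1,[0,0,0],0]
  ]
}}

```text
clock: 5.3
position: [200.0, 568.2, 308.4]
ee_rot: [0.999, 0.044, -0.0, 0.002]
contact_force: [0.5, -0.4, -1.9]
gripper_width: 19.4
```

```bash
python3 - <<'E'
from h import *
plan([381.5,205.5,310],-39.2)
s=read_state()["position"]; print(proj("scene",s),proj("top",s),proj("scene",s-[0,0,150]),proj("top",s-[0,0,150]))
t=get_image("scene");cv2.imwrite("pics/s3.png",t[:,:,::-1])
t=get_image("top");cv2.imwrite("pics/t3.png",t[:,:,::-1])
E
```

```text
clock 5.30 pos [200.  568.2 308.4] yaw 5.02 tilt 0.20 F [ 0.5  -0.36 -1.91] T [-0.095  0.002  0.044] w 19.4 j [ 1.5   0.31  0.06 -0.   -1.33  0.16]
turn total 0.3859 rows>= 5
shift total [ 1.233   0.5546 -0.0054] mm [369.9 166.4  -1.6] rows>= 9
[ 75.90767158 136.37745474] [102.33380009 373.32136442] [110.59670731 205.80263577] [141.93042203 366.07360335]
```

View pics/s3.png

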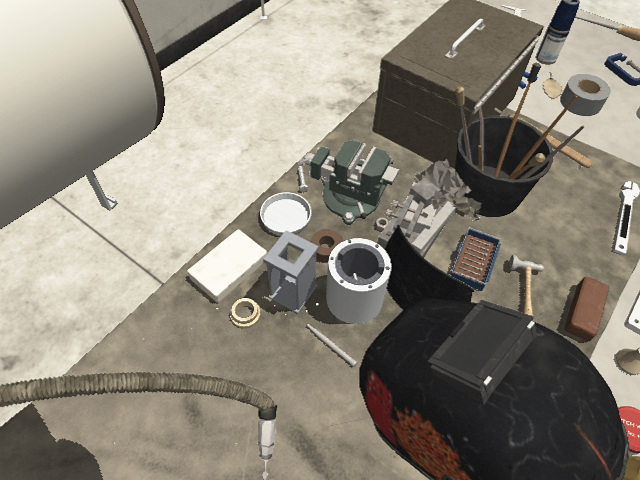

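View pics/t3.png

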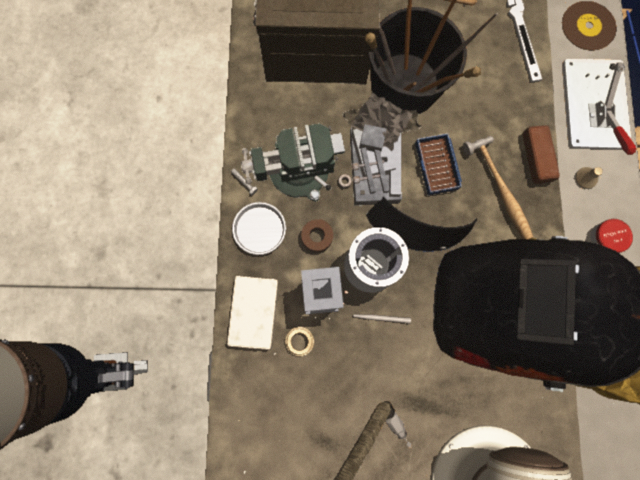

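```bash
python3 - <<'E'
import cv2
a=cv2.imread("pics/s3.png")[160:220,70:130];b=cv2.imread("pics/t3.png")[335:395,95:155]
cv2.imwrite("pics/z4.png",cv2.hconcat([cv2.resize(x,(400,400),interpolation=cv2.INTER_CUBIC) for x in(a,b)]))
E
```

```text
(no output)
```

View pics/z4.png

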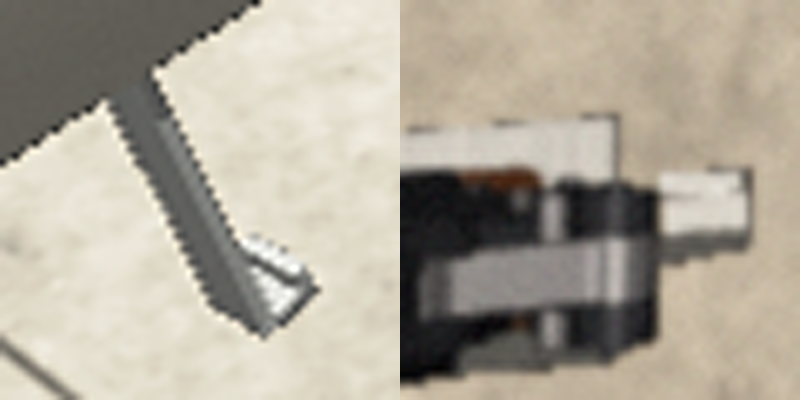

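The tip points up and right in the scene view, which is world +x and so tool +x. Next I'll check where the foot sits against its predicted corners.

```bash
python3 - <<'E'
from h import *
s=read_state();R=Ro.from_quat(s["ee_rot"]).as_matrix();p=s["position"]
g=p-8*R[:,2]  # grasp point = hook_grip?
ax=np.array([R[:,0],-R[:,1],-R[:,2]]) # hook axes
for n,z in(("foot",-154),("top",-149),("tiptop",-143)):
  for x in(-9,4,9):
    for y in(-9,9):
      X=g+ax.T@np.array([x,y,z]); 
      a=(proj("scene",X)-[70,160]+.5)*400/60; b=(proj("top",X)-[95,335]+.5)*400/60+[400,0]
      print(n,x,y,a.round(0),b.round(0))
E
```

```text
foot -9 -9 [270. 335.] [752. 248.]
foot -9 9 [216. 303.] [671. 254.]
foot 4 -9 [310. 300.] [752. 188.]
foot 4 9 [256. 268.] [671. 194.]
foot 9 -9 [326. 286.] [752. 165.]
foot 9 9 [272. 254.] [671. 171.]
top -9 -9 [263. 322.] [745. 249.]
top -9 9 [209. 290.] [664. 255.]
top 4 -9 [304. 286.] [745. 189.]
top 4 9 [249. 254.] [664. 195.]
top 9 -9 [319. 273.] [745. 166.]
top 9 9 [265. 241.] [664. 172.]
tiptop -9 -9 [255. 306.] [737. 251.]
tiptop -9 9 [200. 274.] [654. 257.]
tiptop 4 -9 [296. 270.] [737. 191.]
tiptop 4 9 [241. 238.] [654. 196.]
tiptop 9 -9 [311. 257.] [737. 167.]
tiptop 9 9 [257. 225.] [654. 173.]
```

```bash
python3 - <<'E'
from h import *
plan([370.1,214.8,300],-39.2)
E
```

```text
clock 5.40 pos [200.6 567.8 309.6] yaw 4.97 tilt 0.07 F [-0.38 -0.04 -2.12] T [-0.    -0.009 -0.025] w 19.5 j [ 1.5   0.31  0.06  0.   -1.33  0.16]
turn total 0.3854 rows>= 5
shift total [1.1815 0.5547 0.0321] mm [354.5 166.4   9.6] rows>= 8
```

Request:
{"method": "drive_tool", "body": {
  "increments": [
    [-1,[0,0,0],0.0771],
    [-1,[0,0,0],0.0771],
    [-1,[0,0,0],0.0771],
    [-1,[0,0,0],0.0771],
    [-1,[0,0,0],0.077],
    [-1,[0.1313,0.0616,0],0],
    [-1,[0.1313,0.0616,0],0],
    [-1,[0.1313,0.0616,0],0],
    [-1,[0.1313,0.0616,0],0],
    [-1,[0.1313,0.0616,0],0],
    [-1,[0.1313,0.0616,0],0],
    [-1,[0.1313,0.0616,0],0],
    [-1,[0.1313,0.0616,0],0],
    [-1,[0.1313,0.0616,0],0],
    [-1,[0,0,0],0],
    [-1,[0,0,0],0],
    [-1,[0,0,0],0]
  ]
}}

```text
clock: 7.52
position: [369.8, 216.2, 310.2]
ee_rot: [0.942, -0.335, 0.0, -0.0]
contact_force: [-0.0, 0.0, -1.5]
gripper_width: 19.5
```

```bash
python3 - <<'E'
from h import *
plan([370.1,214.8,200],-39.2)
for n in("scene","top"):
  t=get_image(n);cv2.imwrite(f"pics/{n}4.png",t[:,:,::-1])
E
```

```text
clock 7.53 pos [369.8 216.2 310.2] yaw -39.11 tilt 0.03 F [-0.02  0.03 -1.5 ] T [-0.014  0.03  -0.023] w 19.5 j [ 0.91 -0.01 -0.32 -0.   -1.26 -0.02]
turn total 0.0008 rows>= 1
shift total [0.0039 0.003  0.3672] mm [  1.2   0.9 110.2] rows>= 3
```

View pics/top4.png

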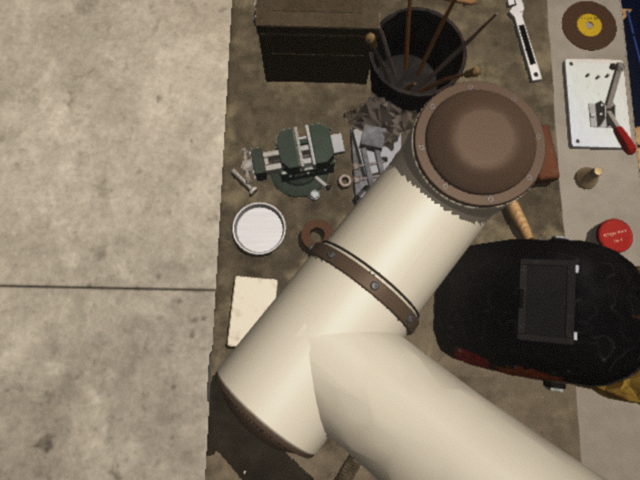

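View pics/scene4.png

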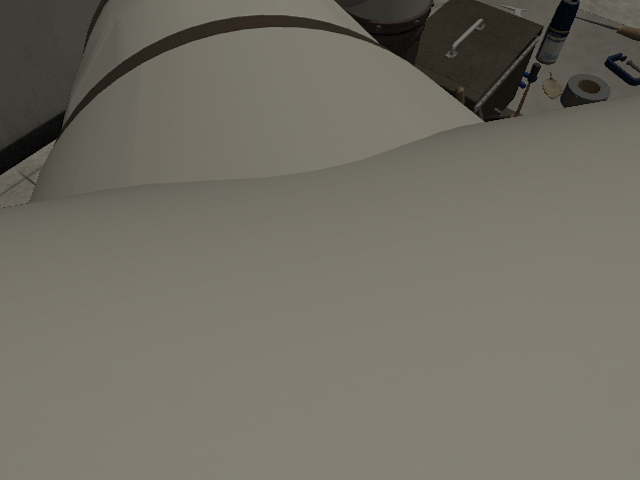

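Both cameras are blind here, so I'm working by feel. I'll descend in stages and watch the force.

Request:
{"method": "drive_tool", "body": {
  "increments": [
    [-1,[0.0039,0.003,0.02],0],
    [-1,[0,0,0.058],0],
    [-1,[0,0,0.058],0],
    [-1,[0,0,0.058],0],
    [-1,[0,0,0.058],0],
    [-1,[0,0,0.058],0],
    [-1,[0,0,0.04],0],
    [-1,[0,0,0.016],0],
    [-1,[0,0,0],0],
    [-1,[0,0,0],0]
  ]
}}

```text
clock: 8.88
position: [370.7, 214.8, 200.8]
ee_rot: [0.942, -0.335, 0.0, -0.001]
contact_force: [0.4, 0.7, -1.5]
gripper_width: 19.3
```

```bash
python3 - <<'E'
from h import *
plan([370.1,214.8,185.2],-39.2)
E
```

```text
clock 8.88 pos [370.7 214.8 200.8] yaw -39.15 tilt 0.08 F [ 0.36  0.73 -1.52] T [-0.013  0.004  0.002] w 19.3 j [ 0.91  0.08 -0.51  0.   -0.98 -0.02]
turn total 0.0005 rows>= 1
shift total [-0.0015  0.0013  0.052 ] mm [-0.5  0.4 15.6] rows>= 1
```

Request:
{"method": "drive_tool", "body": {
  "increments": [
    [-1,[-0.001,0.001,0.012],0],
    [-1,[0,0,0.014],0],
    [-1,[0,0,0.014],0],
    [-1,[0,0,0.011],0],
    [-1,[0,0,0],0],
    [-1,[0,0,0],0]
  ]
}}

```text
clock: 9.62
position: [370.1, 214.5, 185.0]
ee_rot: [0.942, -0.335, 0.0, -0.0]
contact_force: [0.4, -0.1, -1.6]
gripper_width: 19.1
```

```bash
python3 - <<'E'
from h import *
plan([381.7,205.3,185.2],-39.2)
E
```

```text
clock 9.62 pos [370.1 214.5 185. ] yaw -39.15 tilt 0.01 F [ 0.39 -0.13 -1.6 ] T [ 0.027  0.016 -0.022] w 19.1 j [ 0.91  0.1  -0.53  0.   -0.93 -0.02]
turn total 0.0004 rows>= 1
shift total [ 0.0494 -0.0008 -0.0007] mm [14.8 -0.2 -0.2] rows>= 1
```

Request:
{"method": "drive_tool", "body": {
  "increments": [
    [-1,[0.011,0,0],0],
    [-1,[0.011,0,0],0],
    [-1,[0.011,0,0],0],
    [-1,[0,0,0],0]
  ]
}}

```text
clock: 10.12
position: [377.8, 208.0, 184.9]
ee_rot: [0.942, -0.335, 0.0, 0.0]
contact_force: [-0.3, -0.1, -2.1]
gripper_width: 19.5
```

Request:
{"method": "drive_tool", "body": {
  "increments": [
    [-1,[0.008,0,0],0],
    [-1,[0.008,0,0],0],
    [-1,[0,0,0],0],
    [-1,[0,0,0],0]
  ]
}}

```text
clock: 10.62
position: [381.3, 205.1, 184.9]
ee_rot: [0.942, -0.335, -0.0, 0.0]
contact_force: [0.4, -0.2, -2.1]
gripper_width: 19.6
```

```bash
python3 - <<'E'
from h import *
plan([381.7,205.3,193],-39.2)
E
```

```text
clock 10.62 pos [381.3 205.1 184.9] yaw -39.16 tilt 0.00 F [ 0.37 -0.21 -2.08] T [-0.029  0.013 -0.038] w 19.6 j [ 0.87  0.11 -0.52 -0.   -0.94  0.02]
turn total 0.0004 rows>= 1
shift total [ 0.0005 -0.0012 -0.027 ] mm [ 0.2 -0.4 -8.1] rows>= 1
```

Request:
{"method": "drive_tool", "body": {
  "increments": [
    [-1,[0,0,-0.007],0],
    [-1,[0,0,-0.007],0],
    [-1,[0,0,-0.007],0],
    [-1,[0,0,0],0],
    [-1,[0,0,0],0]
  ]
}}

```text
clock: 11.25
position: [381.3, 205.1, 191.2]
ee_rot: [0.942, -0.335, -0.0, 0.0]
contact_force: [-0.1, 0.1, -1.8]
gripper_width: 19.6
```

Request:
{"method": "drive_tool", "body": {
  "increments": [
    [-1,[0,0,-0.006],0],
    [-1,[0,0,-0.004],0],
    [-1,[0,0,0],0],
    [-1,[0,0,0],0]
  ]
}}

```text
clock: 11.75
position: [381.3, 205.1, 194.2]
ee_rot: [0.942, -0.335, -0.0, -0.0]
contact_force: [-0.6, -0.9, -1.3]
gripper_width: 19.4
```

```bash
python3 - <<'E'
from h import *
plan([381.7,205.3,193],14.9)
get_image("top");plan(None)
E
```

```text
clock 11.75 pos [381.3 205.1 194.2] yaw -39.16 tilt 0.00 F [-0.58 -0.95 -1.31] T [-0.007 -0.007 -0.023] w 19.4 j [ 0.87  0.1  -0.51 -0.   -0.96  0.02]
turn total -0.4717 rows>= 6
shift total [ 0.0013 -0.0002  0.0041] mm [ 0.4 -0.1  1.2] rows>= 1
clock 11.80 pos [381.3 205.1 194.2] yaw -39.16 tilt 0.01 F [ 0.11 -0.64 -1.42] T [ 0.026  0.028 -0.019] w 19.3 j [ 0.87  0.1  -0.51 -0.   -0.96  0.02]
```

Request:
{"method": "drive_tool", "body": {
  "increments": [
    [-1,[0,0,-0.005],0],
    [-1,[0,0,-0.005],0],
    [-1,[0,0,0],0],
    [-1,[0,0,0],0],
    [-1,[0,0,0],0]
  ]
}}

```text
clock: 12.42
position: [381.2, 205.0, 197.1]
ee_rot: [0.942, -0.335, -0.0, 0.0]
contact_force: [-0.5, -0.1, -3.9]
gripper_width: 19.4
```

```bash
python3 - <<'E'
from h import *
plan(None)
for i in range(3): get_image("top");plan(None)
E
```

```text
clock 12.43 pos [381.2 205.  197.1] yaw -39.16 tilt 0.02 F [-0.49 -0.12 -3.91] T [-0.012  0.056  0.003] w 19.4 j [ 0.87  0.1  -0.51 -0.   -0.97  0.02]
clock 12.47 pos [381.3 205.1 197.1] yaw -39.16 tilt 0.01 F [ 0.34  0.75 -4.1 ] T [-0.008 -0.01  -0.062] w 19.0 j [ 0.87  0.1  -0.51 -0.   -0.97  0.02]
clock 12.53 pos [381.3 205.1 197.1] yaw -39.16 tilt 0.01 F [-0.59 -0.21 -4.85] T [-0.005 -0.039 -0.029] w 19.6 j [ 0.87  0.1  -0.51 -0.   -0.97  0.02]
clock 12.57 pos [381.3 205.1 197.1] yaw -39.16 tilt 0.01 F [-1.07 -0.2  -4.45] T [-0.045  0.005  0.058] w 19.5 j [ 0.87  0.1  -0.5  -0.   -0.97  0.02]
```

Loaded by about 2.6 N, so the plug is hooked and slightly lifted. Now I'll turn anticlockwise, which is negative tool z.

Request:
{"method": "drive_tool", "body": {
  "increments": [
    [-1,[0,0,0],-0.02],
    [-1,[0,0,0],-0.02],
    [-1,[0,0,0],-0.02],
    [-1,[0,0,0],-0.02],
    [-1,[0,0,0],-0.02],
    [-1,[0,0,0],-0.02],
    [-1,[0,0,0],-0.02],
    [-1,[0,0,0],-0.02],
    [-1,[0,0,0],0]
  ]
}}

```text
clock: 13.7
position: [381.3, 205.1, 197.2]
ee_rot: [0.983, -0.181, -0.0, 0.0]
contact_force: [-0.5, 0.2, -4.0]
gripper_width: 19.4
```

```bash
cat >> h.py <<'E'
def avg(n=6):
    F=[];T=[]
    for i in range(n):
        get_image("top");s=read_state();F.append(s["contact_force"]);T.append(s["wrist_torque"])
    F=np.array(F);T=np.array(T);print("avg F",F.mean(0).round(2),"T",T.mean(0).round(3),"sd",T.std(0).round(3));
E
python3 - <<'E'
from h import *
avg();plan(None)
E
```

```text
avg F [ 0.28  0.06 -4.5 ] T [-0.007 -0.006  0.014] sd [0.022 0.03  0.022]
clock 14.00 pos [381.4 205.1 197.2] yaw -20.84 tilt 0.00 F [ 0.22 -0.32 -4.53] T [-0.041  0.008  0.037] w 19.2 j [ 0.87  0.1  -0.5  -0.   -0.97  0.34]
```

Request:
{"method": "drive_tool", "body": {
  "increments": [
    [-1,[0,0,0],-0.02],
    [-1,[0,0,0],-0.02],
    [-1,[0,0,0],-0.02],
    [-1,[0,0,0],-0.02],
    [-1,[0,0,0],-0.02],
    [-1,[0,0,0],-0.02],
    [-1,[0,0,0],-0.02],
    [-1,[0,0,0],-0.02],
    [-1,[0,0,0],-0.02],
    [-1,[0,0,0],0]
  ]
}}

```text
clock: 15.25
position: [381.3, 205.1, 197.2]
ee_rot: [1.0, -0.002, 0.0, 0.0]
contact_force: [-0.1, 0.3, -4.6]
gripper_width: 19.5
```

```bash
python3 - <<'E'
from h import *
avg();plan(None)
E
```

```text
avg F [-0.22  0.12 -4.47] T [-0.012 -0.026  0.005] sd [0.029 0.014 0.02 ]
clock 15.55 pos [381.4 205.1 197.2] yaw -0.21 tilt 0.00 F [ 0.04 -0.68 -4.3 ] T [ 0.039 -0.031  0.037] w 19.2 j [ 0.87  0.1  -0.5   0.   -0.97  0.7 ]
```

Request:
{"method": "drive_tool", "body": {
  "increments": [
    [-1,[0,0,0],-0.015],
    [-1,[0,0,0],-0.015],
    [-1,[0,0,0],-0.015],
    [-1,[0,0,0],-0.015],
    [-1,[0,0,0],0]
  ]
}}

```text
clock: 16.18
position: [381.3, 205.1, 197.2]
ee_rot: [0.998, 0.058, -0.0, 0.0]
contact_force: [-0.0, -0.2, -4.3]
gripper_width: 19.2
```

```bash
python3 - <<'E'
from h import *
avg(5);plan(None)
E
```

```text
avg F [ 0.18 -0.13 -4.75] T [-0.    -0.007 -0.003] sd [0.029 0.015 0.029]
clock 16.43 pos [381.4 205.1 197.2] yaw 6.68 tilt 0.00 F [ 0.85 -0.5  -5.4 ] T [ 0.002  0.02  -0.009] w 19.4 j [ 0.87  0.1  -0.5  -0.   -0.97  0.82]
```

Request:
{"method": "drive_tool", "body": {
  "increments": [
    [-1,[0,0,0],-0.01],
    [-1,[0,0,0],-0.01],
    [-1,[0,0,0],0]
  ]
}}

```text
clock: 16.8
position: [381.4, 205.1, 197.2]
ee_rot: [0.997, 0.078, 0.0, -0.0]
contact_force: [-0.1, 0.3, -5.5]
gripper_width: 19.3
```

```bash
python3 - <<'E'
from h import *
avg(5);plan(None)
E
```

```text
avg F [-0.18 -0.07 -4.4 ] T [-0.006 -0.021  0.005] sd [0.041 0.042 0.009]
clock 17.05 pos [381.4 205.1 197.2] yaw 8.97 tilt 0.00 F [-0.61 -0.32 -4.26] T [0.017 0.001 0.001] w 19.5 j [ 0.87  0.1  -0.5  -0.   -0.97  0.86]
```

Request:
{"method": "drive_tool", "body": {
  "increments": [
    [-1,[0,0,0],-0.01],
    [-1,[0,0,0],-0.01],
    [-1,[0,0,0],0]
  ]
}}

```text
clock: 17.42
position: [381.4, 205.1, 197.2]
ee_rot: [0.995, 0.098, -0.0, 0.0]
contact_force: [0.0, -0.2, -4.9]
gripper_width: 19.6
```

```bash
python3 - <<'E'
from h import *
avg(5);plan(None)
E
```

```text
avg F [ 0.55 -0.32 -4.88] T [0.021 0.004 0.012] sd [0.03 0.01 0.02]
clock 17.68 pos [381.3 205.1 197.2] yaw 11.27 tilt 0.00 F [ 0.2  -0.24 -4.64] T [-0.023  0.011 -0.006] w 19.4 j [ 0.87  0.1  -0.5   0.   -0.97  0.9 ]
```

Request:
{"method": "drive_tool", "body": {
  "increments": [
    [-1,[0,0,0],-0.008],
    [-1,[0,0,0],-0.008],
    [-1,[0,0,0],0]
  ]
}}

```text
clock: 18.05
position: [381.3, 205.2, 197.2]
ee_rot: [0.993, 0.114, 0.0, -0.0]
contact_force: [0.1, 0.5, -5.2]
gripper_width: 19.6
```

```bash
python3 - <<'E'
from h import *
avg(5);plan(None)
E
```

```text
avg F [ 0.06  0.09 -4.65] T [-0.007 -0.013  0.005] sd [0.025 0.02  0.025]
clock 18.30 pos [381.3 205.1 197.2] yaw 13.10 tilt 0.00 F [ 0.1  -0.14 -4.56] T [ 0.021 -0.028 -0.021] w 19.2 j [ 0.87  0.1  -0.5  -0.   -0.97  0.93]
```

Request:
{"method": "drive_tool", "body": {
  "increments": [
    [-1,[0,0,0],-0.008],
    [-1,[0,0,0],-0.008],
    [-1,[0,0,0],0]
  ]
}}

```text
clock: 18.68
position: [381.4, 205.1, 197.2]
ee_rot: [0.992, 0.13, 0.0, 0.0]
contact_force: [-0.6, -0.3, -5.2]
gripper_width: 19.2
```

```bash
python3 - <<'E'
from h import *
avg(5);plan(None)
E
```

```text
avg F [-0.11  0.13 -4.4 ] T [-0.017 -0.009 -0.015] sd [0.025 0.016 0.012]
clock 18.93 pos [381.4 205.1 197.2] yaw 14.93 tilt 0.00 F [ 0.    0.62 -5.04] T [-0.026  0.    -0.01 ] w 19.4 j [ 0.87  0.1  -0.5   0.   -0.97  0.96]
```

Request:
{"method": "drive_tool", "body": {
  "increments": [
    [-1,[0,0,0],-0.007],
    [-1,[0,0,0],-0.007],
    [-1,[0,0,0],0]
  ]
}}

```text
clock: 19.3
position: [381.4, 205.1, 197.2]
ee_rot: [0.99, 0.144, -0.0, 0.0]
contact_force: [0.0, 1.5, -4.3]
gripper_width: 19.4
```

```bash
python3 - <<'E'
from h import *
avg(6);plan(None)
E
```

```text
avg F [-0.11  0.08 -4.82] T [-0.014 -0.02  -0.022] sd [0.026 0.014 0.017]
clock 19.60 pos [381.3 205.1 197.2] yaw 16.54 tilt 0.00 F [-0.51  0.88 -5.14] T [-0.055 -0.049 -0.052] w 19.7 j [ 0.87  0.1  -0.5  -0.   -0.97  0.99]
```

Request:
{"method": "drive_tool", "body": {
  "increments": [
    [-1,[0,0,0],-0.007],
    [-1,[0,0,0],-0.006],
    [-1,[0,0,0],0]
  ]
}}

```text
clock: 19.98
position: [381.4, 205.1, 197.2]
ee_rot: [0.988, 0.157, -0.0, -0.0]
contact_force: [0.5, 0.4, -5.8]
gripper_width: 19.3
```

```bash
python3 - <<'E'
from h import *
avg(6);plan(None)
E
```

```text
avg F [ 0.12 -0.22 -4.82] T [0.006 0.004 0.011] sd [0.022 0.04  0.025]
clock 20.27 pos [381.4 205.1 197.2] yaw 18.03 tilt 0.00 F [-0.32 -0.07 -5.48] T [-0.025 -0.06   0.039] w 19.8 j [ 0.87  0.1  -0.5  -0.   -0.97  1.01]
```

Request:
{"method": "drive_tool", "body": {
  "increments": [
    [-1,[0,0,0],-0.006],
    [-1,[0,0,0],-0.006],
    [-1,[0,0,0],0]
  ]
}}

```text
clock: 20.65
position: [381.3, 205.1, 197.2]
ee_rot: [0.986, 0.169, 0.0, -0.0]
contact_force: [-0.5, 0.4, -4.8]
gripper_width: 19.2
```

```bash
python3 - <<'E'
from h import *
avg(6);plan(None)
E
```

```text
avg F [-0.35 -0.26 -4.75] T [-0.011 -0.012 -0.006] sd [0.032 0.022 0.02 ]
clock 20.95 pos [381.3 205.1 197.2] yaw 19.40 tilt 0.00 F [-0.09 -1.61 -4.79] T [-0.042  0.016 -0.034] w 19.8 j [ 0.87  0.1  -0.5  -0.   -0.97  1.04]
```

Request:
{"method": "drive_tool", "body": {
  "increments": [
    [-1,[0,0,0],-0.006],
    [-1,[0,0,0],-0.006],
    [-1,[0,0,0],0]
  ]
}}

```text
clock: 21.32
position: [381.3, 205.2, 197.2]
ee_rot: [0.984, 0.18, -0.0, -0.0]
contact_force: [0.0, 0.5, -4.4]
gripper_width: 19.5
```

```bash
python3 - <<'E'
from h import *
avg(6);plan(None)
E
```

```text
avg F [ 0.14  0.44 -4.38] T [-0.017 -0.01  -0.016] sd [0.024 0.022 0.028]
clock 21.62 pos [381.3 205.1 197.2] yaw 20.77 tilt 0.01 F [ 0.5  -0.08 -4.24] T [-0.026  0.001 -0.011] w 19.4 j [ 0.87  0.1  -0.5  -0.   -0.97  1.06]
```

Request:
{"method": "drive_tool", "body": {
  "increments": [
    [-1,[0,0,0],-0.005],
    [-1,[0,0,0],-0.005],
    [-1,[0,0,0],0]
  ]
}}

```text
clock: 22.0
position: [381.3, 205.1, 197.2]
ee_rot: [0.982, 0.19, 0.0, -0.0]
contact_force: [-0.1, -0.5, -4.5]
gripper_width: 19.4
```

```bash
python3 - <<'E'
from h import *
avg(6);plan(None)
E
```

```text
avg F [ 0.11 -0.43 -4.67] T [-0.02  -0.023 -0.018] sd [0.033 0.03  0.029]
clock 22.30 pos [381.3 205.2 197.2] yaw 21.92 tilt 0.00 F [-0.48 -0.41 -4.4 ] T [-0.077 -0.037 -0.07 ] w 19.1 j [ 0.87  0.1  -0.5  -0.   -0.97  1.08]
```

Request:
{"method": "drive_tool", "body": {
  "increments": [
    [-1,[0,0,0],-0.005],
    [-1,[0,0,0],-0.005],
    [-1,[0,0,0],0]
  ]
}}

```text
clock: 22.68
position: [381.4, 205.1, 197.2]
ee_rot: [0.98, 0.2, -0.0, 0.0]
contact_force: [0.0, 0.6, -3.9]
gripper_width: 19.3
```

```bash
python3 - <<'E'
from h import *
avg(6);plan(None)
E
```

```text
avg F [ 0.08 -0.19 -4.41] T [-0.022  0.007  0.003] sd [0.033 0.024 0.03 ]
clock 22.98 pos [381.3 205.1 197.2] yaw 23.07 tilt 0.00 F [ 0.04 -0.29 -4.74] T [-0.023 -0.013 -0.031] w 19.2 j [ 0.87  0.1  -0.5  -0.   -0.97  1.1 ]
```

Still free. I'll test the lift gently, since the roof of the slot foot should be felt near z 201.7.

Request:
{"method": "drive_tool", "body": {
  "increments": [
    [-1,[0,0,-0.005],0],
    [-1,[0,0,-0.005],0],
    [-1,[0,0,-0.004],0],
    [-1,[0,0,0],0],
    [-1,[0,0,0],0]
  ]
}}

```text
clock: 23.6
position: [381.4, 205.2, 201.5]
ee_rot: [0.98, 0.2, 0.0, -0.0]
contact_force: [0.6, 0.2, -3.4]
gripper_width: 19.1
```

Request:
{"method": "drive_tool", "body": {
  "increments": [
    [-1,[0,0,-0.003],0],
    [-1,[0,0,0],0]
  ]
}}

```text
clock: 23.85
position: [381.3, 205.1, 202.4]
ee_rot: [0.98, 0.2, 0.0, -0.0]
contact_force: [0.0, 0.1, -4.0]
gripper_width: 19.2
```

Request:
{"method": "drive_tool", "body": {
  "increments": [
    [-1,[0,0,-0.003],0],
    [-1,[0,0,0],0]
  ]
}}

```text
clock: 24.1
position: [381.4, 205.1, 203.3]
ee_rot: [0.98, 0.2, 0.0, -0.0]
contact_force: [0.2, 0.3, -5.3]
gripper_width: 19.4
```

Request:
{"method": "drive_tool", "body": {
  "increments": [
    [-1,[0,0,-0.003],0],
    [-1,[0,0,0],0]
  ]
}}

```text
clock: 24.35
position: [381.4, 205.2, 204.2]
ee_rot: [0.98, 0.2, 0.0, -0.0]
contact_force: [0.5, 0.1, -4.2]
gripper_width: 19.4
```

Past the roof height with only the plug's weight, so the pins are in the slots. I'll keep rising slowly.

Request:
{"method": "drive_tool", "body": {
  "increments": [
    [-1,[0,0,-0.004],0],
    [-1,[0,0,-0.004],0],
    [-1,[0,0,0],0]
  ]
}}

```text
clock: 24.72
position: [381.4, 205.2, 206.7]
ee_rot: [0.98, 0.2, 0.0, -0.0]
contact_force: [-0.1, -0.2, -5.0]
gripper_width: 19.7
```

```bash
python3 - <<'E'
from h import *
avg(4);plan(None)
E
```

```text
avg F [ 0.14  0.34 -4.21] T [ 0.004 -0.014  0.003] sd [0.012 0.011 0.014]
clock 24.93 pos [381.4 205.2 206.6] yaw 23.07 tilt 0.01 F [ 0.57 -0.32 -4.78] T [-0.    -0.018  0.011] w 19.4 j [ 0.87  0.09 -0.49  0.   -0.99  1.1 ]
```

Request:
{"method": "drive_tool", "body": {
  "increments": [
    [-1,[0,0,-0.01],0.01],
    [-1,[0,0,-0.01],0.01],
    [-1,[0,0,-0.01],0.01],
    [-1,[0,0,-0.01],0],
    [-1,[0,0,-0.01],0]
  ]
}}

```text
clock: 25.55
position: [381.3, 205.1, 221.7]
ee_rot: [0.985, 0.17, -0.0, 0.0]
contact_force: [0.5, 0.3, -4.4]
gripper_width: 19.2
```

Request:
{"method": "drive_tool", "body": {
  "increments": [
    [-1,[0,0,-0.012],0],
    [-1,[0,0,-0.012],0],
    [-1,[0,0,-0.012],0],
    [-1,[0,0,-0.012],0],
    [-1,[0,0,-0.012],0],
    [-1,[0,0,-0.012],0],
    [-1,[0,0,-0.012],0]
  ]
}}

```text
clock: 26.42
position: [381.3, 205.1, 246.9]
ee_rot: [0.985, 0.17, -0.0, 0.0]
contact_force: [0.1, 0.1, -5.0]
gripper_width: 19.1
```

Request:
{"method": "drive_tool", "body": {
  "increments": [
    [-1,[0,0,-0.018],0],
    [-1,[0,0,-0.02],0],
    [-1,[0,0,-0.02],0],
    [-1,[0,0,-0.02],0],
    [-1,[0,0,-0.02],0],
    [-1,[0,0,-0.02],0],
    [-1,[0,0,-0.02],0]
  ]
}}

```text
clock: 27.3
position: [381.3, 205.1, 288.5]
ee_rot: [0.985, 0.17, -0.0, -0.0]
contact_force: [-0.5, 0.5, -4.9]
gripper_width: 19.0
```

Request:
{"method": "drive_tool", "body": {
  "increments": [
    [-1,[0,0,-0.02],0],
    [-1,[0,0,-0.02],0],
    [-1,[0,0,-0.02],0],
    [-1,[0,0,-0.02],0],
    [-1,[0,0,-0.02],0],
    [-1,[0,0,-0.02],0],
    [-1,[0,0,-0.02],0],
    [-1,[0,0,-0.015],0],
    [-1,[0,0,0],0],
    [-1,[0,0,0],0]
  ]
}}

```text
clock: 28.55
position: [381.2, 205.0, 334.4]
ee_rot: [0.985, 0.17, -0.0, 0.0]
contact_force: [-0.1, 0.3, -5.1]
gripper_width: 19.5
```

```bash
python3 - <<'E'
from h import *
avg(2);plan([446.3,416.5,337])
E
```

```text
avg F [ 0.27  0.04 -4.15] T [-0.007  0.023  0.029] sd [0.017 0.007 0.003]
clock 28.65 pos [381.2 205.  334.3] yaw 19.62 tilt 0.04 F [ 0.37  0.4  -4.6 ] T [-0.024  0.03   0.031] w 19.4 j [ 0.87 -0.01 -0.26 -0.   -1.32  1.04]
shift total [ 0.4411 -0.5911 -0.0094] mm [ 132.3 -177.3   -2.8] rows>= 5
```

Request:
{"method": "drive_tool", "body": {
  "increments": [
    [-1,[0.0053,-0.007,0],0],
    [-1,[0.0105,-0.0141,0],0],
    [-1,[0.0158,-0.0211,0],0],
    [-1,[0.021,-0.0281,0],0],
    [-1,[0.021,-0.0281,0],0],
    [-1,[0.021,-0.0281,0],0],
    [-1,[0.021,-0.0281,0],0],
    [-1,[0.021,-0.0281,0],0],
    [-1,[0.021,-0.0281,0],0],
    [-1,[0.021,-0.0281,0],0],
    [-1,[0.021,-0.0281,0],0],
    [-1,[0.021,-0.0281,0],0],
    [-1,[0.021,-0.0281,0],0],
    [-1,[0.021,-0.0281,0],0],
    [-1,[0.021,-0.0281,0],0],
    [-1,[0.021,-0.0281,0],0]
  ]
}}

```text
clock: 30.65
position: [426.6, 351.7, 334.6]
ee_rot: [0.985, 0.17, -0.0, 0.0]
contact_force: [0.2, -0.4, -4.7]
gripper_width: 19.5
```

Request:
{"method": "drive_tool", "body": {
  "increments": [
    [-1,[0.021,-0.0281,0],0],
    [-1,[0.021,-0.0281,0],0],
    [-1,[0.021,-0.0281,0],0],
    [-1,[0.021,-0.0281,0],0],
    [-1,[0.021,-0.0281,0],0],
    [-1,[0.0158,-0.0211,0],0],
    [-1,[0.0105,-0.0141,0],0],
    [-1,[0.0053,-0.007,0],0],
    [-1,[0,0,0],0],
    [-1,[0,0,0],0]
  ]
}}

```text
clock: 31.9
position: [446.5, 416.1, 334.8]
ee_rot: [0.985, 0.17, 0.0, 0.0]
contact_force: [0.8, -0.7, -5.3]
gripper_width: 19.0
```

```bash
python3 - <<'E'
from h import *
avg(2);plan([446.3,416.5,202])
for n in("scene","top"):
  t=get_image(n);cv2.imwrite(f"pics/{n}5.png",t[:,:,::-1])
E
```

```text
avg F [ 0.54  0.27 -4.42] T [-0.031  0.007 -0.01 ] sd [0.001 0.007 0.003]
clock 32.00 pos [446.5 416.1 334.8] yaw 19.62 tilt 0.00 F [ 0.45  0.21 -4.08] T [-0.03   0.015 -0.007] w 19.3 j [ 1.02  0.31  0.13  0.   -1.39  0.9 ]
shift total [-2.000e-04 -1.400e-03  4.426e-01] mm [-1.000e-01 -4.000e-01  1.328e+02] rows>= 3
```

View pics/scene5.png

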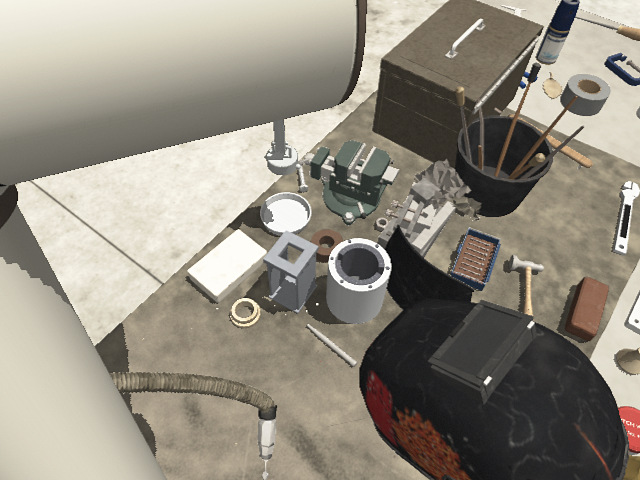

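View pics/top5.png

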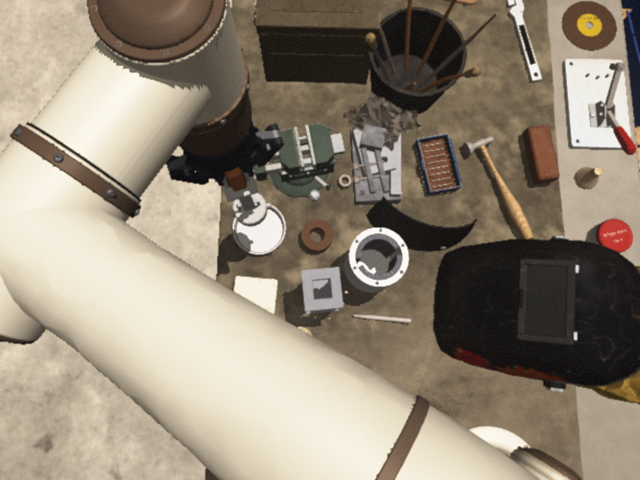

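The plug hangs on the hook, at about (281,160) in the scene view. Lowering it now.

Request:
{"method": "drive_tool", "body": {
  "increments": [
    [-1,[0,0,0.01],0],
    [-1,[0,0,0.02],0],
    [-1,[0,0,0.03],0],
    [-1,[0,0,0.035],0],
    [-1,[0,0,0.035],0],
    [-1,[0,0,0.035],0],
    [-1,[0,0,0.035],0],
    [-1,[0,0,0.035],0],
    [-1,[0,0,0.035],0],
    [-1,[0,0,0.035],0],
    [-1,[0,0,0.035],0],
    [-1,[0,0,0.035],0],
    [-1,[0,0,0.03],0],
    [-1,[0,0,0.02],0],
    [-1,[0,0,0.01],0],
    [-1,[0,0,0],0],
    [-1,[0,0,0],0],
    [-1,[0,0,0],0]
  ]
}}

```text
clock: 34.35
position: [446.6, 416.5, 204.5]
ee_rot: [0.985, 0.17, 0.0, -0.0]
contact_force: [0.1, 0.6, -5.1]
gripper_width: 19.5
```

```bash
python3 - <<'E'
from h import *
avg(2);plan([446.3,416.5,188])
t=get_image("scene");save("scene",t,(225,100,365,240),4,"s6")
t=get_image("top");save("top",t,(200,170,320,270),5,"t6")
E
```

```text
avg F [-0.63 -0.27 -5.11] T [-0.008 -0.02   0.016] sd [0.02  0.017 0.012]
clock 34.45 pos [446.6 416.4 204.4] yaw 19.63 tilt 0.03 F [-1.06 -0.66 -5.23] T [ 0.012 -0.003  0.004] w 19.5 j [ 1.02  0.39 -0.09  0.   -1.1   0.9 ]
shift total [-0.0009 -0.0005  0.0545] mm [-0.3 -0.1 16.4] rows>= 1
```

View pics/s6.png

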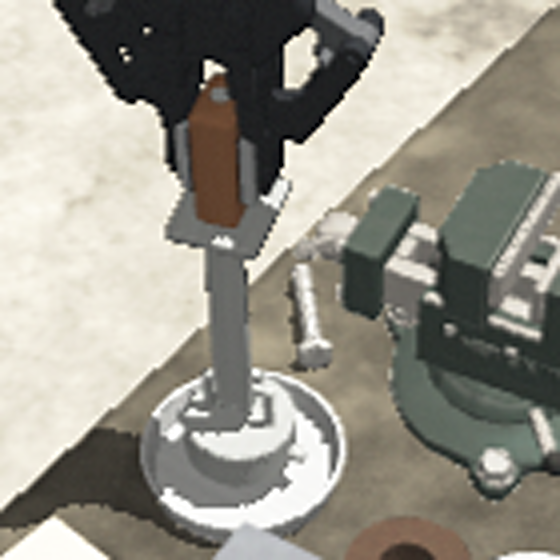

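View pics/t6.png

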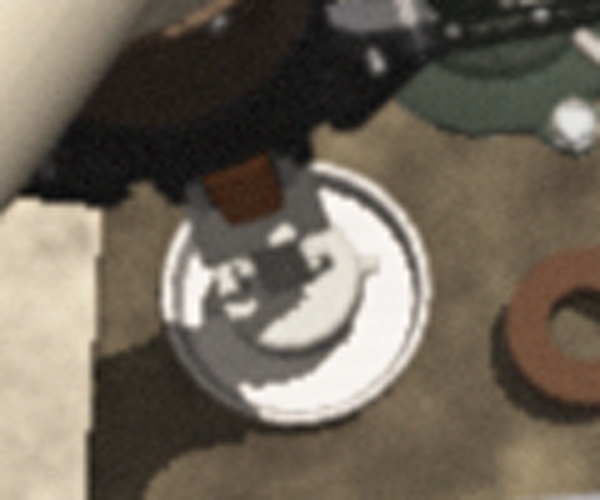

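Both views show the plug hanging upright over the middle of the tray. I'll lower it to the floor slowly.

Request:
{"method": "drive_tool", "body": {
  "increments": [
    [-1,[0,0,0.01],0],
    [-1,[0,0,0.01],0],
    [-1,[0,0,0.01],0],
    [-1,[0,0,0.01],0],
    [-1,[0,0,0.006],0],
    [-1,[0,0,0.006],0],
    [-1,[0,0,0.006],0],
    [-1,[0,0,0.004],0],
    [-1,[0,0,0],0],
    [-1,[0,0,0],0]
  ]
}}

```text
clock: 35.8
position: [446.6, 416.5, 185.8]
ee_rot: [0.985, 0.171, 0.0, -0.0]
contact_force: [0.4, 0.2, -1.8]
gripper_width: 19.2
```

```bash
python3 - <<'E'
from h import *
avg(3);plan([446.3,416.5,178])
E
```

```text
avg F [ 0.13 -0.15 -1.83] T [-0.012  0.01  -0.01 ] sd [0.005 0.009 0.011]
clock 35.95 pos [446.6 416.4 185.6] yaw 19.63 tilt 0.01 F [-0.67 -0.36 -1.15] T [-0.013  0.004 -0.026] w 19.1 j [ 1.02  0.4  -0.11  0.   -1.06  0.9 ]
shift total [-0.0008 -0.0006  0.0254] mm [-0.2 -0.2  7.6] rows>= 1
```

Plug down: the load dropped to the hook's own weight. Unhooking.

Request:
{"method": "drive_tool", "body": {
  "increments": [
    [-1,[0,0,0.009],0],
    [-1,[0,0,0.009],0],
    [-1,[0,0,0.007],0],
    [-1,[0,0,0],0],
    [-1,[0,0,0],0]
  ]
}}

```text
clock: 36.58
position: [446.6, 416.4, 178.0]
ee_rot: [0.985, 0.17, 0.0, 0.0]
contact_force: [-0.2, -0.1, -2.3]
gripper_width: 19.2
```

Request:
{"method": "drive_tool", "body": {
  "increments": [
    [-1,[-0.01,0,0],0],
    [-1,[-0.01,0,0],0],
    [-1,[-0.01,0,0],0],
    [-1,[0,0,0],0]
  ]
}}

```text
clock: 37.08
position: [437.8, 413.3, 178.2]
ee_rot: [0.985, 0.171, 0.0, -0.0]
contact_force: [0.4, -0.0, -1.9]
gripper_width: 19.4
```

Request:
{"method": "drive_tool", "body": {
  "increments": [
    [-1,[-0.015,0,0],0],
    [-1,[-0.015,0,0],0],
    [-1,[-0.02,0,0],0],
    [-1,[0,0,0],0],
    [-1,[0,0,0],0]
  ]
}}

```text
clock: 37.7
position: [424.0, 408.4, 178.2]
ee_rot: [0.985, 0.171, 0.0, -0.0]
contact_force: [0.7, 0.6, -1.7]
gripper_width: 19.4
```

```bash
python3 - <<'E'
from h import *
avg(2);plan([446.3,416.5,178])
t=get_image("scene");save("scene",t,(225,100,365,240),4,"s7")
t=get_image("top");save("top",t,(200,170,320,270),5,"t7")
E
```

```text
avg F [-0.49  0.38 -1.58] T [-0.002 -0.007  0.043] sd [0.011 0.013 0.021]
clock 37.80 pos [424.1 408.4 178.1] yaw 19.63 tilt 0.01 F [-0.64  0.28 -1.27] T [0.008 0.007 0.022] w 19.4 j [ 1.04  0.38 -0.18  0.   -1.02  0.87]
shift total [ 0.0789 -0.0006  0.0002] mm [23.7 -0.2  0.1] rows>= 1
```

View pics/s7.png

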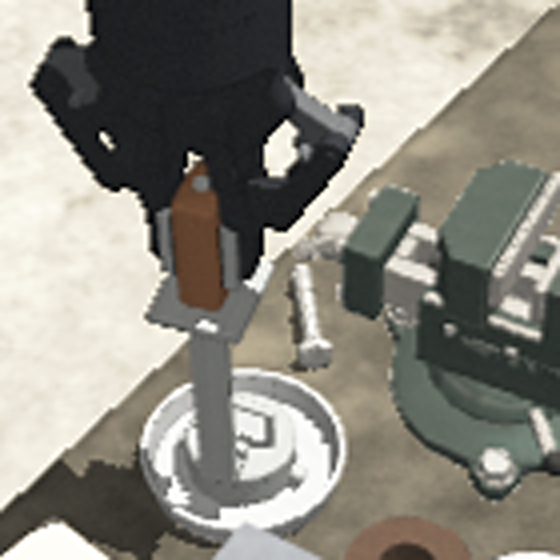

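View pics/t7.png

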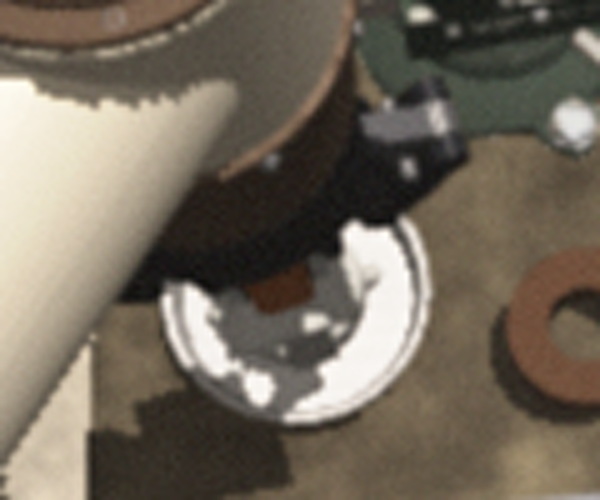

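The hook is clear of the loop. Rising.

Request:
{"method": "drive_tool", "body": {
  "increments": [
    [-1,[0,0,-0.015],0],
    [-1,[0,0,-0.025],0],
    [-1,[0,0,-0.05],0],
    [-1,[0,0,-0.07],0],
    [-1,[0,0,-0.07],0],
    [-1,[0,0,-0.07],0],
    [-1,[0,0,-0.07],0],
    [-1,[0,0,-0.07],0],
    [-1,[0,0,0],0.064],
    [-1,[0,0,0],0.0637],
    [-1,[0,0,0],0],
    [-1,[0,0,0],0]
  ]
}}

```text
clock: 39.4
position: [424.0, 408.3, 310.6]
ee_rot: [0.999, 0.044, 0.0, -0.0]
contact_force: [0.5, 0.2, -1.9]
gripper_width: 19.5
```

```bash
python3 - <<'E'
from h import *
plan([325,299.4,310],5.0)
E
```

```text
clock 39.40 pos [424.  408.3 310.6] yaw 5.10 tilt 0.04 F [ 0.45  0.24 -1.86] T [-0.026 -0.073 -0.021] w 19.5 j [ 1.04  0.28  0.03  0.   -1.32  0.62]
turn total 0.0009 rows>= 1
shift total [-0.3603  0.3329  0.0019] mm [-108.1   99.9    0.6] rows>= 3
```

Request:
{"method": "drive_tool", "body": {
  "increments": [
    [-1,[-0.06,0.0555,0],0.0009],
    [-1,[-0.06,0.0555,0],0],
    [-1,[-0.06,0.0555,0],0],
    [-1,[-0.06,0.0555,0],0],
    [-1,[-0.06,0.0555,0],0],
    [-1,[-0.06,0.0555,0],0],
    [-1,[0,0,0],0],
    [-1,[0,0,0],0]
  ]
}}

```text
clock: 40.4
position: [325.2, 300.0, 310.5]
ee_rot: [0.999, 0.043, 0.0, -0.001]
contact_force: [-0.3, -0.5, -1.9]
gripper_width: 19.6
```

```bash
python3 - <<'E'
from h import *
plan([325,299.4,165],5.0)
E
```

```text
clock 40.40 pos [325.2 300.  310.5] yaw 4.94 tilt 0.08 F [-0.27 -0.52 -1.93] T [ 0.037 -0.092  0.046] w 19.6 j [ 1.11  0.02 -0.29  0.   -1.26  0.54]
turn total -0.0006 rows>= 1
shift total [-0.0009  0.0018  0.485 ] mm [ -0.3   0.5 145.5] rows>= 3
```

Request:
{"method": "drive_tool", "body": {
  "increments": [
    [-1,[-0.001,0.0018,0.03],0],
    [-1,[0,0,0.05],0],
    [-1,[0,0,0.05],0],
    [-1,[0,0,0.05],0],
    [-1,[0,0,0.05],0],
    [-1,[0,0,0.05],0],
    [-1,[0,0,0.05],0],
    [-1,[0,0,0.05],0],
    [-1,[0,0,0.05],0],
    [-1,[0,0,0.035],0],
    [-1,[0,0,0.02],0],
    [-1,[0,0,0],0],
    [-1,[0,0,0],0]
  ]
}}

```text
clock: 42.02
position: [324.9, 299.3, 165.0]
ee_rot: [0.999, 0.043, 0.0, -0.0]
contact_force: [-0.2, -0.1, -1.6]
gripper_width: 19.2
```

```bash
python3 - <<'E'
from h import *
plan([325,299.4,154.7],5.0)
E
```

```text
clock 42.02 pos [324.9 299.3 165. ] yaw 4.90 tilt 0.06 F [-0.15 -0.14 -1.57] T [-0.033  0.016 -0.026] w 19.2 j [ 1.11  0.15 -0.54  0.   -0.88  0.54]
turn total -0.0008 rows>= 1
shift total [ 0.0004 -0.0002  0.0342] mm [ 0.1 -0.1 10.3] rows>= 1
```

Request:
{"method": "drive_tool", "body": {
  "increments": [
    [-1,[0,0,0.01],0],
    [-1,[0,0,0.01],0],
    [-1,[0,0,0.008],0],
    [-1,[0,0,0.004],0],
    [-1,[0,0,0.002],0],
    [-1,[0,0,0],0],
    [-1,[0,0,0],0]
  ]
}}

```text
clock: 42.9
position: [324.6, 298.9, 154.8]
ee_rot: [0.999, 0.043, 0.0, -0.0]
contact_force: [-3.0, -2.3, 5.5]
gripper_width: 19.2
```

```bash
python3 - <<'E'
from h import *
avg(2);plan([325,299.4,154.7],5.0)
E
```

```text
avg F [-3.16 -2.24  5.83] T [-0.588  0.833  0.043] sd [0.01  0.01  0.032]
clock 43.00 pos [324.6 298.9 154.7] yaw 4.90 tilt 0.01 F [-2.94 -2.36  5.24] T [-0.578  0.823  0.011] w 19.5 j [ 1.11  0.16 -0.55  0.   -0.86  0.54]
turn total -0.0009 rows>= 1
shift total [ 0.0015 -0.0017  0.0001] mm [ 0.4 -0.5  0. ] rows>= 1
```

Collar seated, with the same upward force as at the first grip. I'll open, retreat upward, and move left so both cameras can see.

Request:
{"method": "drive_tool", "body": {
  "increments": [
    [0,[0,0,0],0],
    [0,[0,0,0],0],
    [1,[0,0,0],0],
    [1,[0,0,0],0],
    [1,[0,0,0],0],
    [1,[0,0,0],0],
    [1,[0,0,0],0],
    [1,[0,0,-0.02],0],
    [1,[0,0,-0.06],0],
    [1,[0,0,-0.1],0],
    [1,[0,0,-0.1],0],
    [1,[0,0,-0.1],0]
  ]
}}

```text
clock: 44.5
position: [324.6, 298.9, 269.8]
ee_rot: [0.999, 0.043, 0.0, -0.0]
contact_force: [0.5, 1.2, -0.7]
gripper_width: 85.6
```

Request:
{"method": "drive_tool", "body": {
  "increments": [
    [1,[-0.056,-0.155,0],0],
    [1,[-0.056,-0.155,0],0],
    [1,[-0.056,-0.155,0],0],
    [1,[-0.056,-0.155,0],0],
    [1,[-0.056,-0.155,0],0],
    [1,[-0.056,-0.155,0],0],
    [1,[0,0,0],0],
    [1,[0,0,0],0]
  ]
}}

```text
clock: 45.5
position: [200.4, 567.9, 268.2]
ee_rot: [0.999, 0.043, -0.0, 0.0]
contact_force: [0.8, -0.4, 0.3]
gripper_width: 85.6
```

```bash
python3 - <<'E'
from h import *
plan(None)
t=get_image("scene");save("scene",t,(230,180,430,330),4,"s8")
t=get_image("top");save("top",t,(225,165,425,315),4,"t8")
E
```

```text
clock 45.50 pos [200.4 567.9 268.2] yaw 4.91 tilt 0.05 F [ 0.76 -0.4   0.34] T [-0.029  0.006 -0.005] w 85.6 j [ 1.5   0.33 -0.01 -0.   -1.23  0.16]
```

View pics/s8.png

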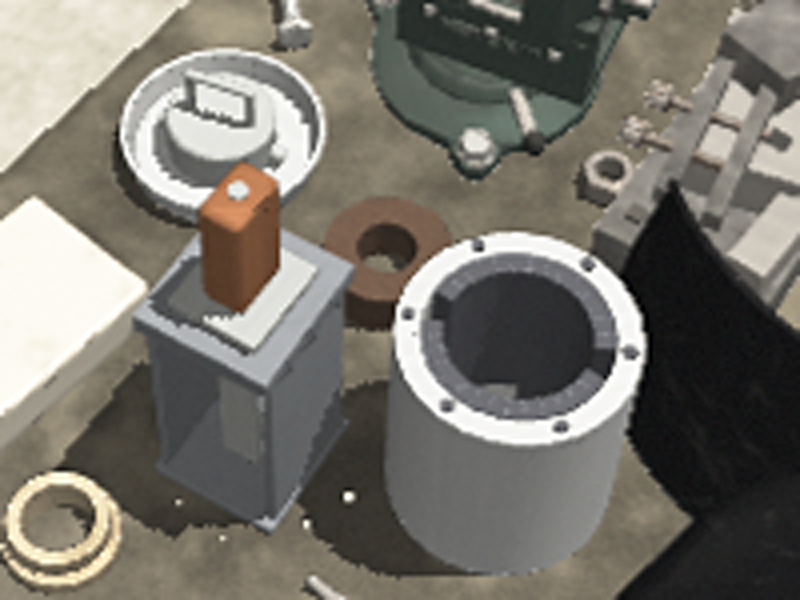

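View pics/t8.png

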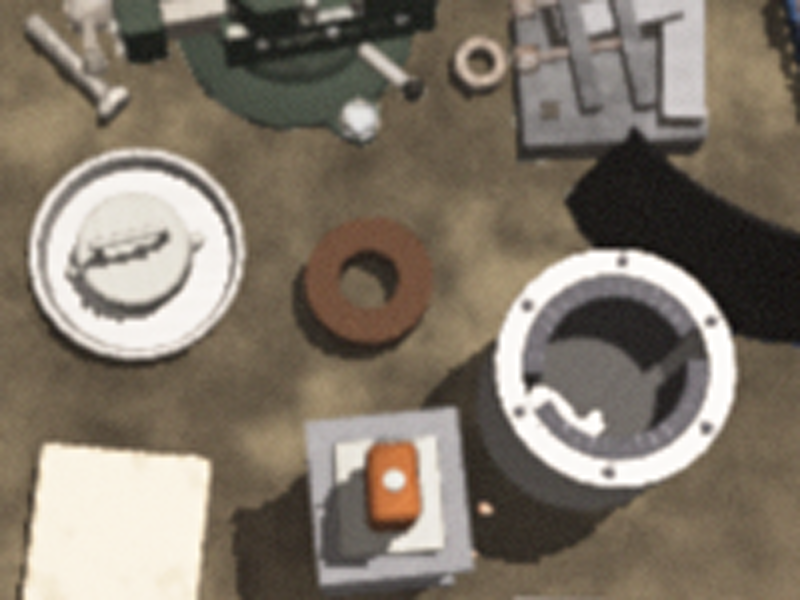

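The plug stands upright in the tray, with its centre near (134,250) in the zoom against the tray's (137,254). The hook is in its stand as at the start, and the bystanders haven't moved. Handing in.

```bash
python3 - <<'E'
from bench import *
print(job_done()); print(read_state()["clock"])
E
```

```text
the job is handed in; nothing more can be done
None
the job is handed in; nothing more can be done
```

I hooked the plug out of the bore, set it down upright in the tray, unhooked it and hung the hook back in its stand. I handed the job in at about 45.6 s of the 72 s allowed; it reports no verdict.

**What I did:** Both cameras were blocked by the arm at the bore, so I worked there by feel. The plug's weight (about 2.6 N) showed on the hook before I turned it about 1.09 rad anticlockwise.

**Last checks:**
- **Pictures:** In both views the plug stands upright within about 2 mm of the tray's centre. The hook's handle and collar are back where they were at the start, and the ring, nut and emery roll show no movement by eye.
- **Forces:** The wrist never read more than about 6 N at the points I checked. The gripper is open and clear of everything.

**One check that did not go as expected:** I never felt a clear torque at the stop. It stayed within sensor noise (about 0.02–0.03 N m), even though I turned past the stop angle I had estimated from the pictures. I judged that the pins were in the slots from a slow test lift. The plug rose past the 6 mm limit under its own weight alone.

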